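# Turn a square flange home on its four-stud mount

### The job

Take the square flange out of its rack, lay it flat on the bench with its neck up and let go of it. Then take it by the neck and set it on the hub of the mount about an eighth of a turn off, so that it rests level on the ends of the studs, and turn it there until its four holes line up with the studs and it sinks fully home. Let go and leave the tape roll, the knurled nut and the lens cap where they are.

Things in the scene. Friction and masses are not known exactly. Their poses are not given: they have to be found in the camera images.
- flange_center (a point): Centre of the loose aluminium flange: a square plate 76 x 76 x 8 mm with a round tubular neck, 36 mm diameter, 28 mm tall, on the middle of one face; 36 mm tall in all, about 0.18 kg. The point is on the neck's axis, 18 mm from the plate's flat underside and 18 mm from the neck's end. +z points along the axis out of the neck; x, y are parallel to the plate's sides.
- flange_top (a point): Centre of the neck's end, 18 mm along +z from flange_center, same axes. The bore through neck and plate is 26 mm wide or more. Start: the flange stands on edge in the rack, leaning by up to 3 degrees, neck level and facing the rack's +x (away from the robot).
- flange: The flange; origin at the centre of the plate's flat underside, axes as flange_center. Four 9 mm through holes at x, y = +-24 mm, so every quarter turn is alike. The neck begins 20 mm in from each of the plate's edges.
- mount_seat (a point): Centre of the level top face of the fixed mount, a dark steel block 100 x 100 x 20 mm; the face is 20 mm above the bench; z up, x, y parallel to its sides. Four studs, 6 mm diameter, 12 mm tall, stand on it at x, y = +-24 mm. Flange fully home: plate on this face, flange_center 18 mm above it; resting on the stud ends: 30 mm above it.
- mount_hub (a point): Tip of the hub, 26 mm above mount_seat on the same axis; hub 22 mm diameter, its last 5 mm tapered. It keeps the flange central while that rests on the stud ends. Axes as mount_seat.
- rack_slot (a point): Middle of the slot floor of the fixed black rack (base 60 x 100 mm), 6 mm above the bench; z up, x the way the neck faces at the start. The slot, 9.6 mm wide, runs along y between two pairs of uprights 41 mm above the bench at y = +-24 to 34 mm; end stops 15 mm above the bench at y = +-40 mm. The flange's lower edge stands on this floor.
- tape_roll: Bystander: yellow roll of tape lying flat, 57 mm across, 19 mm tall; origin at the centre of its underside.
- thumb_nut: Bystander: knurled nut, 27 mm across, 14 mm tall; origin at the centre of its underside.
- lens_cap_b: Bystander: black lens cap, 40 mm across, 11 mm tall; origin at the centre of its underside.
Things that resemble listed ones, but are neither listed nor needed, are in the scene too. What is shaped like the part that bears mount_seat but green or purple is not meant.

How it is judged:
By the outcome, as a careful person would: the job done as asked, in the order asked, and still so for the second after the job is handed in, with the robot touching nothing.
It also fails if it takes over 53 s, if anything falls off the work surface, if the arm or the gripper's body presses on something with over 40 N, if the wrist force passes 120 N, or if a joint passes its speed limit or range.

### The arm

A 7-joint arm with a two-finger parallel gripper is mounted at the origin on a cart in front of the work surface, level with it; the furniture and walls round the work are solid. World frame = base frame: x ahead of the robot, y to its left, z up, the work surface at z = 0. Lengths are in mm, angles in degrees, forces in N, time in s.
With the tool pointing down it reaches from about 350 to 900 mm from the base axis. Payload 7.2 kg.
Tool frame: the origin (TCP) lies between the finger pads; the fingertips stand ahead of it and the grasp point (between the pads) is the TCP (manip.tip_reach is the z of the fingertips in the tool frame, in mm); z points along the fingers, y is the line along which they close (so a half turn about z gives the same grasp; the last joint's range is limited). The gripper opens to 85 mm and grips with 20 to 120 N. Pads are 22 mm wide; open, the fingers measure 114 mm over their backs; the gripper's body (76 mm by 85 mm) begins 54 mm behind the grasp point. The pads swing forward as they close: fully open they stand 13 mm farther back than shut.
Start: joints at [60.493, 23.554, -0.728, 91.456, 0.321, 64.991, -4.71], TCP at [270.04, -563.655, 220.197] pointing down, gripper open.
Joint ranges: [-169.25, 169.25], [-16.82, 113.86], [-84.01, 82.57], [7.8, 145.47], [-59.2, 239.2], [7.22, 106.19], [-163.78, 163.78]. Speed limits (degrees/s): [136.94, 136.94, 172.46, 172.46, 180, 180, 180].

### API

Orientations are given as a 3x3 rotation matrix whose columns are the frame's x, y, z axes.
In Python, from workcell import manip gives the robot as it stands.
- The arm moves only by the tool step_arm, never from a script. Its argument "commands" is a list of rows, each an object of numbers: "x", "y", "z": the shift along the tool's x, y, z normalised to -1 to 1, where 1 is 120 mm; "ax", "ay", "az": the turn, a rotation vector about the tool's x, y, z normalised to -1 to 1, where 1 is 180 degrees; "hand": the opening, from 0 (shut) to 1 (fully open). In form: [{"x": .., "y": .., "z": .., "ax": .., "ay": .., "az": .., "hand": ..}, ...]. A call has exactly 8 rows; each row is the pose to reach, as a shift and turn from the pose commanded when the call began, along the tool's axes at that moment, turning the shorter way round; what a row does not reach only later rows make up. A row lasts 1/8 s, in which the tool goes at most 62.5 mm and 10.7 degrees, less where a joint would pass 70% of its speed; a pose out of reach is approached as far as the arm can. A call with a number of a shift or a turn outside -1 to 1 is refused whole. A call with a gripper value outside its range is refused whole. The fingers move at their own pace and stop on an object; "squeeze" is the grip in N (left out, the last holds). Time passes only in rows, so rows that repeat a pose let the fingers close, or fill a call up. It gives the time, the measured TCP pose, the force, the opening and the grip force at its end, in the units of the state.
- manip.get_obs(): the state, without advancing time (a new reading comes with each control period).
- manip.grab_frame(name): name is "scene" or "top" or "wrist"; returns the picture (420x560x3 uint8, red, green, blue); there is no depth.
- manip.get_calibration(name): a dict with "fx", "fy", "cx", "cy" (pixels), "pose" (4x4, takes a point from camera to world coordinates). Camera axes: x right, y up, looking along -z (the intrinsics and any distortion apply to the point x, -y, -z); pixel columns grow to the right and rows downward; lengths in mm; the calibration is good to about 2 mm. A picture is of the moment at which its call begins: read the wrist's pose just before it. get_calibration takes no time and is no camera call; for the wrist camera it gives the pose at the moment of the call.
- manip.close_job(): hands the job in; it is judged then, once.
The state is a dict: "time_s": time; "joint_pos": joint angles; "qvel": joint speeds; "joint_torque": joint torques, N m; "tool_pos": TCP position; "tcp_rot": TCP orientation; "contact_force": force on the tool from outside, world axes, zero at the start; "moment": the same for the moment, N m; "finger_gap": opening from 0.0 (shut) to 1.0 (fully open); "gripper_force": force on a finger pad.
Only numpy, scipy, OpenCV 4.12 (cv2) and the standard library are available. Lean on these libraries where they do the work, as an engineer would, in place of code of your own. Each camera call takes 0.05 s, during which the arm holds its last target. There are 200 camera calls.

## Working session

There is one attempt and no reset: what is moved stays moved. The work goes in short steps, Python scripts to look and compute and a tool call to move; the robot and the scene stay as the last step left them, time stands still between calls to the robot, and variables do not carry over. Pictures are saved under pics/ and viewed, at most 10 in all, crops included, and the job is handed in when it is done.

Besides the shell and the picture viewer there is one more tool, called after "Call:" as name(argument=value, ...) on one line, values as JSON. step_arm: Moves the arm, as the interface text tells. Scaled input: -1 to 1 covers 120 mm each way for a shift and 180 degrees each way for a turn. Its arguments: {"type":"object","properties":{"commands":{"type":"array","items":{"type":"object","properties":{"x":{"type":"number","minimum":-1,"maximum":1},"y":{"type":"number","minimum":-1,"maximum":1},"z":{"type":"number","minimum":-1,"maximum":1},"ax":{"type":"number","minimum":-1,"maximum":1},"ay":{"type":"number","minimum":-1,"maximum":1},"az":{"type":"number","minimum":-1,"maximum":1},"hand":{"type":"number"}}}},"squeeze":{"type":"number"}},"required":["commands"]}

```bash
mkdir -p pics
python3 - <<'E'
from workcell import manip
import cv2,numpy as np
a=manip.grab_frame("scene");b=manip.grab_frame("top")
cv2.imwrite("pics/s.png",a[:,:,::-1]);cv2.imwrite("pics/t.png",b[:,:,::-1])
o=manip.get_obs();print(o['time_s'],o['tool_pos'],o['tcp_rot'],manip.tip_reach)
for n in("scene","top","wrist"):
    c=manip.get_calibration(n);print(n,{k:(np.round(v,3).tolist()) for k,v in c.items()})
E
```

```text
0.1 [ 269.81372115 -563.25711405  219.44352014] [[ 9.01811702e-01  4.32128639e-01 -7.03071644e-04]
 [ 4.32129200e-01 -9.01810852e-01  1.24188125e-03]
 [-9.73851835e-05 -1.42376083e-03 -9.99998982e-01]] 19.0
scene {'fx': 446.589, 'fy': 446.589, 'cx': 282.771, 'cy': 212.198, 'pose': [[-0.93, 0.3, -0.211, 363.04], [-0.367, -0.764, 0.531, 494.929], [-0.002, 0.572, 0.82, 836.364], [0.0, 0.0, 0.0, 1.0]]}
top {'fx': 422.029, 'fy': 422.029, 'cx': 281.847, 'cy': 203.569, 'pose': [[0.019, 0.996, -0.082, 472.081], [-1.0, 0.019, -0.001, 3.099], [0.001, 0.082, 0.997, 935.41], [0.0, 0.0, 0.0, 1.0]]}
wrist {'fx': 322.542, 'fy': 322.542, 'cx': 277.058, 'cy': 212.24, 'pose': [[0.433, 0.863, 0.262, 335.23], [-0.902, 0.415, 0.124, -532.246], [-0.001, -0.29, 0.957, 373.305], [0.0, 0.0, 0.0, 1.0]]}
```

View pics/s.png

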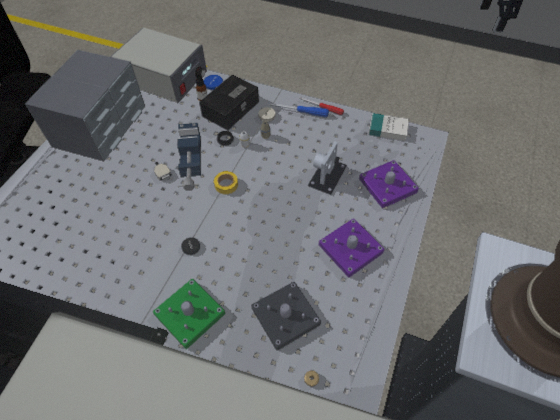

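View pics/t.png

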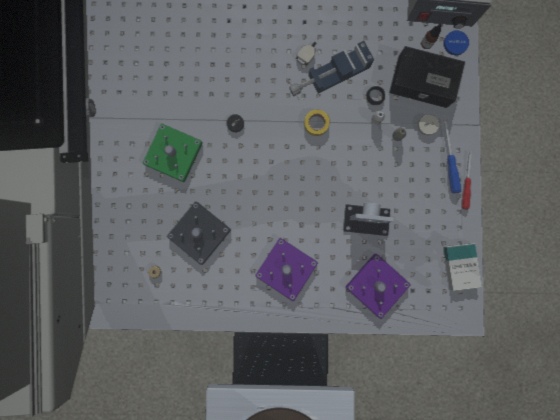

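```bash
python3 - <<'E'
import cv2,numpy as np
s=cv2.imread("pics/s.png");t=cv2.imread("pics/t.png")
def c(im,x,y,w,h,f=5):
    p=cv2.resize(im[y:y+h,x:x+w],(400,300),interpolation=cv2.INTER_CUBIC);return cv2.convertScaleAbs(p,alpha=1.8)
o=np.vstack([np.hstack([c(t,328,190,80,60),c(s,288,140,80,60)]),np.hstack([c(t,150,195,100,75),c(s,238,275,100,75)])])
cv2.imwrite("pics/c1.png",o)
E
cat > h.py <<'E'
from workcell import manip
import cv2,numpy as np
def ray(c,u,v):
    P=np.array(c['pose']);d=np.array([(u-c['cx'])/c['fx'],-(v-c['cy'])/c['fy'],-1.]);return P[:3,3],P[:3,:3]@d
def at(c,u,v,z):
    o,d=ray(c,u,v);return o+d*(z-o[2])/d[2]
def proj(c,p):
    P=np.array(c['pose']);q=P[:3,:3].T@(np.array(p,float)-P[:3,3]);return c['cx']-c['fx']*q[0]/q[2],c['cy']+c['fy']*q[1]/q[2]
E
python3 -c "
from h import *
print(sorted(manip.get_calibration('wrist')), [a for a in dir(manip) if a[0]!='_'])"
```

```text
['cx', 'cy', 'fx', 'fy', 'pose'] ['IKError', 'close_job', 'get_calibration', 'get_obs', 'grab_frame', 'tip_reach']
```

View pics/c1.png

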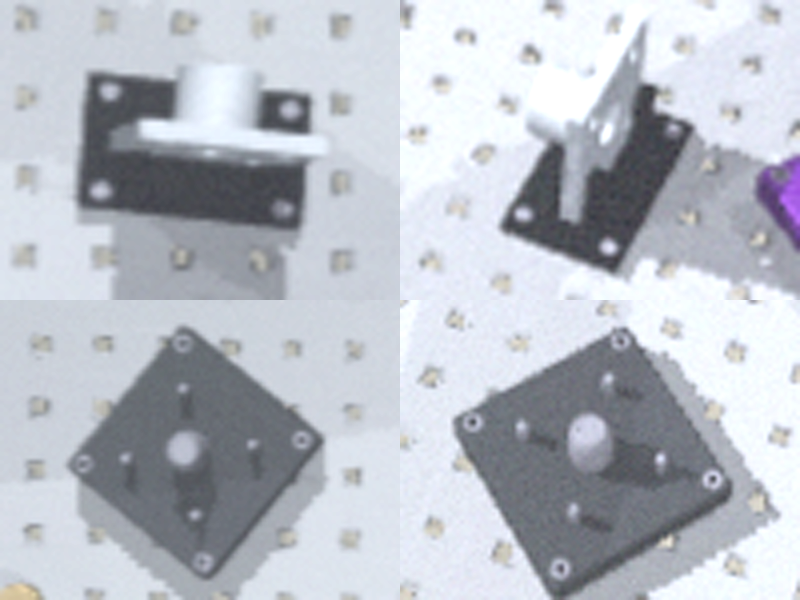

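Run:
```python
from h import *
t=manip.get_calibration('top');s=manip.get_calibration('scene')
def f(n,c,pts,z):
    P=np.array([at(c,*p,z)[:2] for p in pts]);e=np.diff(P,axis=0);print(n,P.round(1).tolist(),'mean',P.mean(0).round(1),'ang',np.degrees(np.arctan2(e[:,1],e[:,0])).round(1),'len',np.linalg.norm(e,axis=1).round(1))
f('rackT',t,[(346,204.4),(390,209),(387.6,235.6),(344,231.6)],6)
f('rackS',s,[(346,165),(331,194.4),(308.4,185.6)],6)
f('mountT',t,[(195.75,201.75),(230.5,229.5),(201.75,264.5),(167.5,236.25)],20)
f('mountS',s,[(293.5,282),(321,322.5),(278,349.5),(251.75,306.25)],20)
f('hubT',t,[(196.25,231.75)],46);f('hubS',s,[(285.5,306)],46)
f('plate',t,[(356,216),(393.6,218.6)],82)
```

```text
rackT [[549.4, -137.8], [541.1, -235.0], [482.5, -229.6], [489.4, -133.8]] mean [ 515.6 -184.1] ang [-94.9 174.8  85.9] len [97.6 58.9 96.1]
rackS [[484.5, -230.2], [490.8, -130.9], [548.6, -136.2]] mean [ 508.  -165.8] ang [86.4 -5.3] len [99.5 58. ]
mountT [[547.7, 191.4], [488.9, 114.0], [412.6, 173.6], [471.7, 249.8]] mean [480.2 182.2] ang [-127.2  142.    52.2] len [97.2 96.8 96.4]
mountS [[490.5, 117.4], [412.0, 177.5], [468.8, 255.2], [547.7, 195.5]] mean [479.8 186.4] ang [142.6  53.8 -37.1] len [98.9 96.3 98.9]
hubT [[482.3, 182.7]] mean [482.3 182.7] ang [] len []
hubS [[482.9, 181.4]] mean [482.9 181.4] ang [] len []
plate [[520.0, -146.7], [516.2, -222.8]] mean [ 518.1 -184.7] ang [-92.9] len [76.2]
```

Call:
step_arm(commands=[{"x": 0.3,"y": -0.3,"az": 0.04,"hand": 1},{"x": 0.6,"y": -0.6,"az": 0.08,"hand": 1},{"x": 1,"y": -1,"az": 0.12,"hand": 1},{"x": 1,"y": -1,"az": 0.167,"hand": 1},{"x": 1,"y": -1,"az": 0.167,"hand": 1},{"x": 1,"y": -1,"az": 0.167,"hand": 1},{"x": 1,"y": -1,"az": 0.167,"hand": 1},{"x": 1,"y": -1,"az": 0.167,"hand": 1}])

```text
schema error: expected keys x, y, z, ax, ay, az, hand
```

Call:
step_arm(commands=[{"x": 0.3,"y": -0.3,"z": 0,"ax": 0,"ay": 0,"az": 0.04,"hand": 1},{"x": 0.6,"y": -0.6,"z": 0,"ax": 0,"ay": 0,"az": 0.08,"hand": 1},{"x": 1,"y": -1,"z": 0,"ax": 0,"ay": 0,"az": 0.12,"hand": 1},{"x": 1,"y": -1,"z": 0,"ax": 0,"ay": 0,"az": 0.167,"hand": 1},{"x": 1,"y": -1,"z": 0,"ax": 0,"ay": 0,"az": 0.167,"hand": 1},{"x": 1,"y": -1,"z": 0,"ax": 0,"ay": 0,"az": 0.167,"hand": 1},{"x": 1,"y": -1,"z": 0,"ax": 0,"ay": 0,"az": 0.167,"hand": 1},{"x": 1,"y": -1,"z": 0,"ax": 0,"ay": 0,"az": 0.167,"hand": 1}])

```text
time_s: 1.1
tool_pos: [326.0, -404.1, 220.0]
tcp_rot: [[0.997, -0.078, -0.0], [-0.078, -0.997, 0.0], [-0.0, -0.0, -1.0]]
contact_force: [-0.3, 0.0, 0.2]
finger_gap: 1.001
gripper_force: 0.0
```

Call:
step_arm(commands=[{"x": 0.35,"y": -0.35,"z": 0,"ax": 0,"ay": 0,"az": 0,"hand": 1},{"x": 0.7,"y": -0.7,"z": 0,"ax": 0,"ay": 0,"az": 0,"hand": 1},{"x": 1,"y": -1,"z": 0,"ax": 0,"ay": 0,"az": 0,"hand": 1},{"x": 1,"y": -1,"z": 0,"ax": 0,"ay": 0,"az": 0,"hand": 1},{"x": 1,"y": -1,"z": 0,"ax": 0,"ay": 0,"az": 0,"hand": 1},{"x": 1,"y": -1,"z": 0,"ax": 0,"ay": 0,"az": 0,"hand": 1},{"x": 1,"y": -1,"z": 0,"ax": 0,"ay": 0,"az": 0,"hand": 1},{"x": 1,"y": -1,"z": 0,"ax": 0,"ay": 0,"az": 0,"hand": 1}])

```text
time_s: 2.1
tool_pos: [454.9, -293.8, 220.3]
tcp_rot: [[0.997, -0.079, 0.0], [-0.079, -0.997, -0.0], [0.0, 0.0, -1.0]]
contact_force: [-0.5, 0.5, 0.6]
finger_gap: 1.002
gripper_force: 0.0
```

Call:
step_arm(commands=[{"x": 0.35,"y": -0.35,"z": 0.1,"ax": 0,"ay": -0.03,"az": 0,"hand": 0.7},{"x": 0.7,"y": -0.7,"z": 0.3,"ax": 0,"ay": -0.06,"az": 0,"hand": 0.7},{"x": 1,"y": -1,"z": 0.4,"ax": 0,"ay": -0.09,"az": 0,"hand": 0.7},{"x": 1,"y": -1,"z": 0.5,"ax": 0,"ay": -0.111,"az": 0,"hand": 0.7},{"x": 1,"y": -1,"z": 0.5,"ax": 0,"ay": -0.111,"az": 0,"hand": 0.7},{"x": 1,"y": -1,"z": 0.5,"ax": 0,"ay": -0.111,"az": 0,"hand": 0.7},{"x": 1,"y": -1,"z": 0.5,"ax": 0,"ay": -0.111,"az": 0,"hand": 0.7},{"x": 1,"y": -1,"z": 0.5,"ax": 0,"ay": -0.111,"az": 0,"hand": 0.7}])

```text
time_s: 3.1
tool_pos: [584.2, -183.7, 161.5]
tcp_rot: [[0.938, -0.079, -0.339], [-0.074, -0.997, 0.026], [-0.34, 0.0, -0.941]]
contact_force: [-0.5, -0.4, -0.0]
finger_gap: 0.693
gripper_force: 0.0
```

Run:
```python
from h import *
o=manip.get_obs();print(o['joint_pos'],o['tool_pos'],np.round(o['tcp_rot'],3).tolist())
c=manip.get_calibration('wrist');a=manip.grab_frame('wrist')[:,:,::-1]
np.save('c_w1.npy',c)
cv2.imwrite('pics/w1.png',cv2.convertScaleAbs(a,alpha=1.3))
```

```text
[ 15.29900913  38.01459456  -6.24503933  78.666881     5.65953707
  83.36077901 -86.47268269] [ 584.17759424 -183.72951524  161.51333204] [[0.938, -0.079, -0.339], [-0.074, -0.997, 0.026], [-0.34, 0.0, -0.941]]
```

View pics/w1.png

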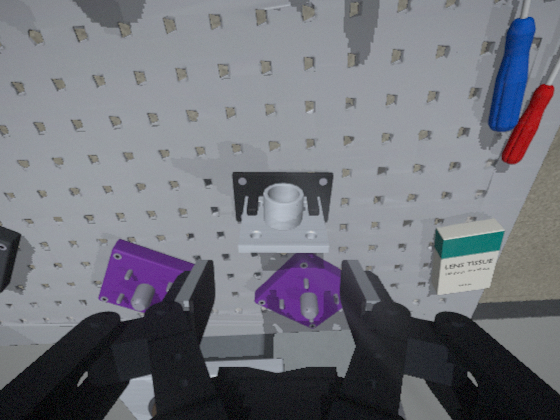

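```bash
python3 - <<'E'
from h import *
c=np.load('c_w1.npy',allow_pickle=True).item()
R=np.array([[np.cos(a:=np.radians(-4.6)),-np.sin(a)],[np.sin(a),np.cos(a)]])
def show(n,u,v,z):
    p=at(c,u,v,z);print(n,p.round(1),'rack',(R.T@(p[:2]-[516,-184])).round(1))
show('neckend c',283.5,191,44)
show('ring left',264,193,44);show('ring right',303,193,44)
show('pl top back L',239,251,82);show('R',328,251,82);show('front L',239,244,82);show('front R',326,244,82)
show('base L',233,172,6);show('base R',332,172,6)
show('upL top',244,219,41);show('upR top',321,219,41)
show('upL top far',247,197,41);show('upR far',317,197,41)
E
python3 - <<'E'
import cv2
a=cv2.imread('pics/w1.png')
cv2.imwrite('pics/w1c.png',cv2.resize(a[160:265,215:355],(800,600),interpolation=cv2.INTER_CUBIC))
E
```

```text
neckend c [ 550.5 -187.8   44. ] rack [34.7 -1. ]
ring left [ 549.8 -170.6   44. ] rack [32.6 16.1]
ring right [ 547.1 -204.7   44. ] rack [ 32.6 -18.1]
pl top back L [ 517.8 -147.2   82. ] rack [-1.1 36.8]
R [ 511.9 -222.3   82. ] rack [ -1.  -38.5]
front L [ 525.8 -148.4   82. ] rack [ 6.9 36.2]
front R [ 520.1 -220.5   82. ] rack [  7.  -36.1]
base L [ 551.7 -139.2    6. ] rack [32.  47.5]
base R [ 544.1 -235.3    6. ] rack [ 32.1 -48.9]
upL top [ 520.1 -148.5   41. ] rack [ 1.3 35.8]
upR top [ 514.4 -220.9   41. ] rack [  1.4 -36.9]
upL top far [ 544.7 -154.6   41. ] rack [26.3 31.6]
upR far [ 539.8 -217.2   41. ] rack [ 26.4 -31.2]
```

View pics/w1c.png

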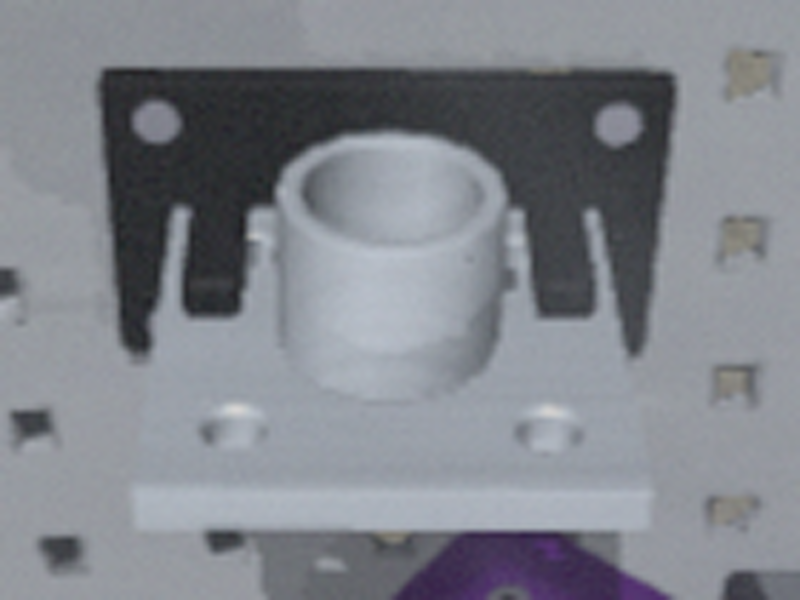

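```bash
cat >> h.py <<'E'
from scipy.spatial.transform import Rotation as Ro
def tool(yaw,tilt):
    "tool x at world yaw; tilt>0 leans fingers back (toward -toolx)"
    R0=Ro.from_euler('z',yaw,degrees=True)*Ro.from_matrix(np.diag([1.,-1,-1]))
    return R0*Ro.from_euler('y',-tilt,degrees=True)
def cmd(p,R,fromp=None,fromR=None):
    o=manip.get_obs();p0=np.array(o['tool_pos']) if fromp is None else np.array(fromp,float)
    A=Ro.from_matrix(o['tcp_rot']) if fromR is None else fromR
    s=A.as_matrix().T@(np.array(p,float)-p0)/120;w=(A.inv()*R).as_rotvec()/np.pi
    print('shift',s.round(3),'turn',w.round(3))
E
python3 - <<'E'
from h import *
R=tool(-4.6,45);z=R.as_matrix()[:,2];g=np.array([545.5,-187.4,52])
pre=g-65*z;print(pre)
cmd(pre,R);cmd(g,R,pre,R)
E
```

```text
[ 591.31389178 -191.08609821   97.96194078]
shift [0.24  0.058 0.475] turn [ 0.   -0.14  0.  ]
shift [-0.    -0.     0.542] turn [0. 0. 0.]
```

Call:
step_arm(commands=[{"x": 0.06,"y": 0.02,"z": 0.1,"ax": 0,"ay": -0.04,"az": 0,"hand": 0.7},{"x": 0.12,"y": 0.03,"z": 0.2,"ax": 0,"ay": -0.08,"az": 0,"hand": 0.7},{"x": 0.18,"y": 0.045,"z": 0.35,"ax": 0,"ay": -0.12,"az": 0,"hand": 0.7},{"x": 0.24,"y": 0.058,"z": 0.475,"ax": 0,"ay": -0.14,"az": 0,"hand": 0.7},{"x": 0.24,"y": 0.058,"z": 0.475,"ax": 0,"ay": -0.14,"az": 0,"hand": 0.7},{"x": 0.24,"y": 0.058,"z": 0.475,"ax": 0,"ay": -0.14,"az": 0,"hand": 0.7},{"x": 0.24,"y": 0.058,"z": 0.475,"ax": 0,"ay": -0.14,"az": 0,"hand": 0.7},{"x": 0.24,"y": 0.058,"z": 0.475,"ax": 0,"ay": -0.14,"az": 0,"hand": 0.7}])

```text
time_s: 4.15
tool_pos: [583.6, -189.7, 92.6]
tcp_rot: [[0.713, -0.076, -0.698], [-0.056, -0.997, 0.052], [-0.699, 0.001, -0.715]]
contact_force: [0.4, 0.1, -0.3]
finger_gap: 0.697
gripper_force: 0.0
```

Run:
```python
from h import *
o=manip.get_obs();print(np.round(o['joint_pos'],1))
c=manip.get_calibration('wrist');a=manip.grab_frame('wrist')[:,:,::-1]
np.save('c_w2.npy',c)
cv2.imwrite('pics/w2.png',cv2.convertScaleAbs(a,alpha=1.3))
R=tool(-4.6,45);cmd([545.5,-187.4,52],R)
print(proj(c,[549,-187.7,44]),proj(c,[521,-185.4,82]))
```

```text
[  3.   60.   17.5  59.1  -5.7 106.1 -75.7]
shift [0.009 0.004 0.464] turn [ 0.001 -0.003  0.001]
(np.float64(276.41147473612705), np.float64(211.49106227173206)) (np.float64(276.26386800049363), np.float64(277.86663391240194))
```

View pics/w2.png

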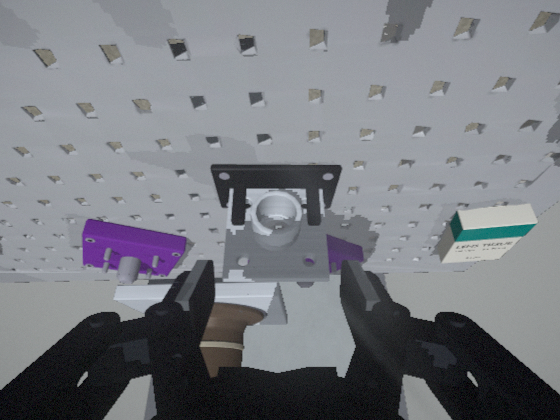

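Call:
step_arm(commands=[{"x": 0,"y": 0,"z": 0.1,"ax": 0,"ay": 0,"az": 0,"hand": 0.7},{"x": 0,"y": 0,"z": 0.2,"ax": 0,"ay": 0,"az": 0,"hand": 0.7},{"x": 0,"y": 0,"z": 0.3,"ax": 0,"ay": 0,"az": 0,"hand": 0.7},{"x": 0,"y": 0,"z": 0.4,"ax": 0,"ay": 0,"az": 0,"hand": 0.7},{"x": 0,"y": 0,"z": 0.4,"ax": 0,"ay": 0,"az": 0,"hand": 0.7},{"x": 0,"y": 0,"z": 0.4,"ax": 0,"ay": 0,"az": 0,"hand": 0.6},{"x": 0,"y": 0,"z": 0.4,"ax": 0,"ay": 0,"az": 0,"hand": 0.6},{"x": 0,"y": 0,"z": 0.4,"ax": 0,"ay": 0,"az": 0,"hand": 0.6}])

```text
time_s: 5.2
tool_pos: [550.2, -186.9, 57.6]
tcp_rot: [[0.712, -0.075, -0.698], [-0.055, -0.997, 0.051], [-0.7, 0.002, -0.714]]
contact_force: [-0.5, 0.9, 0.1]
finger_gap: 0.6
gripper_force: 0.0
```

Run:
```python
from h import *
o=manip.get_obs();print(np.round(o['joint_pos'],1))
cmd([545.5,-187.4,52],tool(-4.6,45))
```

```text
[  2.4  58.9  17.2  67.   -5.5  99.5 -75.6]
shift [0.005 0.007 0.061] turn [ 0.002 -0.003  0.001]
```

Call:
step_arm(commands=[{"x": 0.005,"y": 0.005,"z": 0.03,"ax": 0,"ay": 0,"az": 0,"hand": 0.6},{"x": 0.005,"y": 0.005,"z": 0.061,"ax": 0,"ay": 0,"az": 0,"hand": 0.6},{"x": 0.005,"y": 0.005,"z": 0.061,"ax": 0,"ay": 0,"az": 0,"hand": 0.3},{"x": 0.005,"y": 0.005,"z": 0.061,"ax": 0,"ay": 0,"az": 0,"hand": 0.3},{"x": 0.005,"y": 0.005,"z": 0.061,"ax": 0,"ay": 0,"az": 0,"hand": 0.3},{"x": 0.005,"y": 0.005,"z": 0.061,"ax": 0,"ay": 0,"az": 0,"hand": 0.3},{"x": 0.005,"y": 0.005,"z": 0.061,"ax": 0,"ay": 0,"az": 0,"hand": 0.3},{"x": 0.005,"y": 0.005,"z": 0.061,"ax": 0,"ay": 0,"az": 0,"hand": 0.3}], squeeze=40)

```text
time_s: 6.2
tool_pos: [545.2, -187.2, 51.8]
tcp_rot: [[0.711, -0.076, -0.699], [-0.055, -0.997, 0.051], [-0.701, 0.002, -0.714]]
contact_force: [0.9, -0.5, 0.5]
finger_gap: 0.301
gripper_force: 0.0
```

Call:
step_arm(commands=[{"x": 0,"y": 0,"z": 0,"ax": 0,"ay": 0,"az": 0,"hand": 0.2},{"x": 0,"y": 0,"z": 0,"ax": 0,"ay": 0,"az": 0,"hand": 0.1},{"x": 0,"y": 0,"z": 0,"ax": 0,"ay": 0,"az": 0,"hand": 0},{"x": 0,"y": 0,"z": 0,"ax": 0,"ay": 0,"az": 0,"hand": 0},{"x": 0,"y": 0,"z": 0,"ax": 0,"ay": 0,"az": 0,"hand": 0},{"x": 0,"y": 0,"z": 0,"ax": 0,"ay": 0,"az": 0,"hand": 0},{"x": 0,"y": 0,"z": 0,"ax": 0,"ay": 0,"az": 0,"hand": 0},{"x": 0,"y": 0,"z": 0,"ax": 0,"ay": 0,"az": 0,"hand": 0}], squeeze=40)

```text
time_s: 7.2
tool_pos: [545.2, -187.2, 51.8]
tcp_rot: [[0.711, -0.076, -0.699], [-0.056, -0.997, 0.051], [-0.701, 0.002, -0.713]]
contact_force: [0.7, -0.5, 0.3]
finger_gap: -0.001
gripper_force: 0.0
```

Run:
```python
from h import *
c=manip.get_calibration('wrist');a=manip.grab_frame('wrist')[:,:,::-1]
np.save('c_w3.npy',c)
cv2.imwrite('pics/w3.png',cv2.convertScaleAbs(a[100:,:],alpha=1.3))
print(proj(c,[549,-187.7,44]),proj(c,[521,-185.4,82]))
```

```text
(np.float64(275.6688332127868), np.float64(244.30060515212884)) (np.float64(275.51984256246163), np.float64(329.76142316550647))
```

View pics/w3.png

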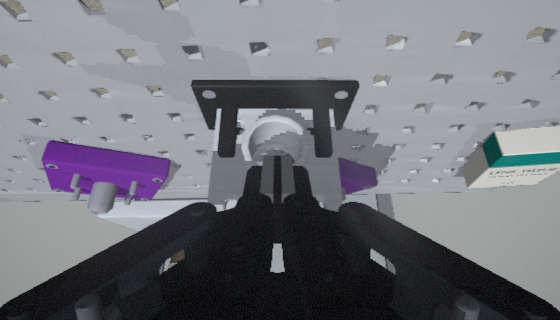

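Run:
```python
from h import *
c=np.load('c_w3.npy',allow_pickle=True).item()
o=manip.get_obs();p=np.array(o['tool_pos']);R=np.array(o['tcp_rot'])
for d in(-20,0,10,19):print(d,np.round(proj(c,p+R[:,2]*d),1), (p+R[:,2]*d).round(1))
print('cam in tool',R.T@(np.array(c['pose'])[:3,3]-p), (R.T@np.array(c['pose'])[:3,:3]).round(3).tolist())
# triangulate neck end using 3 views
obs=[('c_w1.npy',283.5,192),('c_w2.npy',277,211),('c_w3.npy',276,243)]
A=np.zeros((3,3));b=np.zeros(3)
for f,u,v in obs:
    cc=np.load(f,allow_pickle=True).item();q,d=ray(cc,u,v);d/=np.linalg.norm(d);M=np.eye(3)-np.outer(d,d);A+=M;b+=M@q
print(np.linalg.solve(A,b))
im=cv2.imread('pics/w3.png')
cv2.imwrite('pics/w3c.png',cv2.resize(im[80:280,180:380],(600,600),interpolation=cv2.INTER_CUBIC))
```

```text
-20 [275. 280.] [ 559.2 -188.2   66.1]
0 [275.2 261.1] [ 545.2 -187.1   51.8]
10 [275.3 253.2] [ 538.2 -186.6   44.7]
19 [275.3 246.7] [ 531.9 -186.2   38.3]
cam in tool [  72.84686043    0.85250177 -152.91764545] [[0.0, 0.957, 0.29], [1.0, -0.0, -0.001], [-0.001, 0.29, -0.957]]
[ 549.02876912 -187.88829034   43.43903752]
```

View pics/w3c.png

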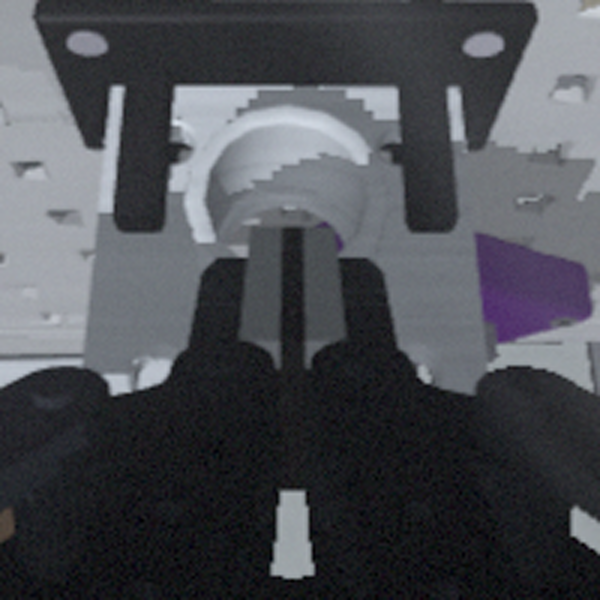

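Call:
step_arm(commands=[{"x": 0,"y": 0,"z": 0,"ax": 0,"ay": 0,"az": 0,"hand": 0.6},{"x": 0,"y": 0,"z": 0,"ax": 0,"ay": 0,"az": 0,"hand": 0.6},{"x": 0,"y": 0,"z": 0,"ax": 0,"ay": 0,"az": 0,"hand": 0.6},{"x": 0,"y": 0,"z": 0,"ax": 0,"ay": 0,"az": 0,"hand": 0.6},{"x": 0,"y": 0.004,"z": 0.05,"ax": 0,"ay": 0,"az": 0,"hand": 0.6},{"x": 0,"y": 0.004,"z": 0.1,"ax": 0,"ay": 0,"az": 0,"hand": 0.6},{"x": 0,"y": 0.004,"z": 0.15,"ax": 0,"ay": 0,"az": 0,"hand": 0.6},{"x": 0,"y": 0.004,"z": 0.2,"ax": 0,"ay": 0,"az": 0,"hand": 0.6}])

```text
time_s: 8.25
tool_pos: [527.9, -186.4, 34.3]
tcp_rot: [[0.711, -0.076, -0.699], [-0.055, -0.997, 0.051], [-0.701, 0.002, -0.713]]
contact_force: [0.0, 0.1, -0.3]
finger_gap: 0.599
gripper_force: 0.0
```

Run:
```python
from h import *
o=manip.get_obs();print(np.round(o['joint_pos'],1))
c=manip.get_calibration('wrist');a=manip.grab_frame('wrist')[:,:,::-1]
np.save('c_w4.npy',c)
cv2.imwrite('pics/w4.png',cv2.resize(cv2.convertScaleAbs(a[150:390,120:440],alpha=1.5),(800,600),interpolation=cv2.INTER_CUBIC))
p=np.array(o['tool_pos']);R=np.array(o['tcp_rot'])
for d in(-34,-18,0,19):
  for x in (0,11): print(d,x,np.round((np.array(proj(c,p+R[:,2]*d+R[:,0]*x))-[120,150])*2.5))
for q in ([549,-187.9,43.4],[549,-187.9,61.4],[528.5,-186,82]):print(q,np.round((np.array(proj(c,q))-[120,150])*2.5))
```

```text
[  2.3  58.5  17.   71.6  -5.4  95.3 -75.5]
-34 0 [387. 366.]
-34 11 [387. 307.]
-18 0 [388. 320.]
-18 11 [388. 266.]
0 0 [388. 278.]
0 11 [388. 229.]
19 0 [389. 242.]
19 11 [388. 197.]
[549, -187.9, 43.4] [387. 285.]
[549, -187.9, 61.4] [387. 387.]
[528.5, -186, 82] [386. 530.]
```

View pics/w4.png

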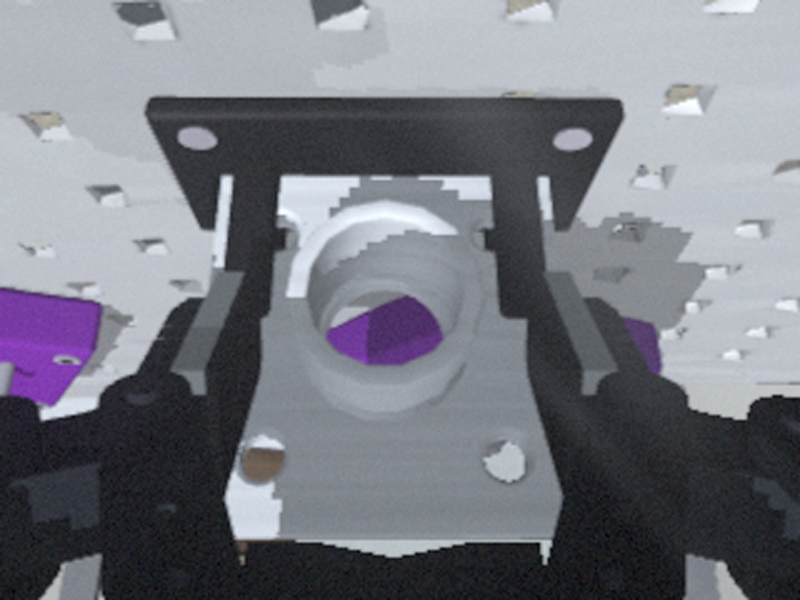

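Call:
step_arm(commands=[{"x": 0,"y": 0.004,"z": 0.04,"ax": 0,"ay": 0,"az": 0,"hand": 0.6},{"x": 0,"y": 0.008,"z": 0.085,"ax": 0,"ay": 0,"az": 0,"hand": 0.6},{"x": 0,"y": 0.008,"z": 0.085,"ax": 0,"ay": 0,"az": 0,"hand": 0.5},{"x": 0,"y": 0.008,"z": 0.085,"ax": 0,"ay": 0,"az": 0,"hand": 0.4},{"x": 0,"y": 0.008,"z": 0.085,"ax": 0,"ay": 0,"az": 0,"hand": 0.35},{"x": 0,"y": 0.008,"z": 0.085,"ax": 0,"ay": 0,"az": 0,"hand": 0.3},{"x": 0,"y": 0.008,"z": 0.085,"ax": 0,"ay": 0,"az": 0,"hand": 0.3},{"x": 0,"y": 0.008,"z": 0.085,"ax": 0,"ay": 0,"az": 0,"hand": 0.3}], squeeze=40)

```text
time_s: 9.3
tool_pos: [523.4, -186.1, 29.1]
tcp_rot: [[0.715, -0.074, -0.696], [-0.054, -0.997, 0.051], [-0.697, 0.001, -0.717]]
contact_force: [7.1, 3.0, 9.8]
finger_gap: 0.395
gripper_force: 40.7
```

Call:
step_arm(commands=[{"x": -0.03,"y": 0,"z": -0.03,"ax": 0,"ay": 0,"az": 0,"hand": 0.3},{"x": -0.08,"y": 0,"z": -0.082,"ax": 0,"ay": 0,"az": 0,"hand": 0.3},{"x": -0.15,"y": 0,"z": -0.154,"ax": 0,"ay": 0,"az": 0,"hand": 0.3},{"x": -0.23,"y": 0,"z": -0.236,"ax": 0,"ay": 0,"az": 0,"hand": 0.3},{"x": -0.32,"y": 0,"z": -0.328,"ax": 0,"ay": 0,"az": 0,"hand": 0.3},{"x": -0.41,"y": 0,"z": -0.42,"ax": 0,"ay": 0,"az": 0,"hand": 0.3},{"x": -0.5,"y": 0,"z": -0.513,"ax": 0,"ay": 0,"az": 0,"hand": 0.3},{"x": -0.52,"y": 0,"z": -0.533,"ax": 0,"ay": 0,"az": 0,"hand": 0.3}], squeeze=40)

```text
time_s: 10.3
tool_pos: [521.9, -186.9, 118.1]
tcp_rot: [[0.713, -0.076, -0.698], [-0.056, -0.997, 0.051], [-0.699, 0.003, -0.715]]
contact_force: [-0.9, -0.6, -2.0]
finger_gap: 0.393
gripper_force: 40.0
```

Run:
```python
from h import *
o=manip.get_obs();print(np.round(o['joint_pos'],1),o['contact_force'])
a=manip.grab_frame('wrist')[:,:,::-1];b=manip.grab_frame('scene')[:,:,::-1]
f=lambda i:cv2.resize(cv2.convertScaleAbs(i,alpha=1.4),(400,300),interpolation=cv2.INTER_CUBIC)
cv2.imwrite('pics/m5.png',np.hstack([f(a),f(b[80:260,220:460])]))
# plan: effective grasp G = TCP-36 z_t ; place
for s,x in((25,690),(20,690)):
    R=tool(0,-s);print(s);cmd([x,15,150],R)
```

```text
[  1.9  52.4  18.   71.8  -4.1 101.  -74.8] [-0.94109904 -0.5529713  -1.97555825]
25
shift [ 0.714 -1.781 -1.089] turn [-0.004  0.386 -0.025]
20
shift [ 0.714 -1.781 -1.089] turn [-0.005  0.358 -0.025]
```

View pics/m5.png

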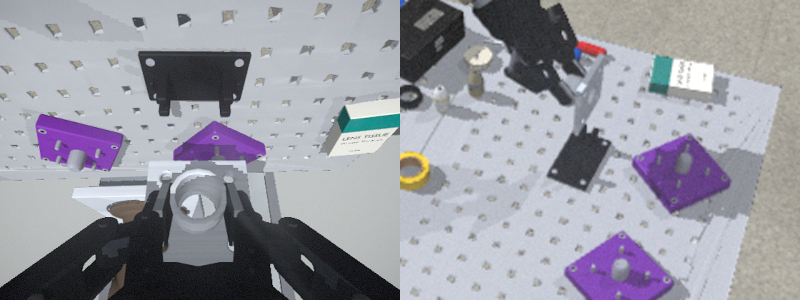

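```bash
cat >> h.py <<'E'
# flange in tool at grip
_R=np.array([[0.715,-0.074,-0.696],[-0.054,-0.997,0.051],[-0.697,0.001,-0.717]]);_p=np.array([523.4,-186.1,29.1])
_d=Ro.from_euler('zy',[-4.6,1.5],degrees=True).apply([1,0,0])
F_dir=_R.T@_d; F_end=_R.T@(np.array([549,-187.9,43.4])-_p)
F_side=_R.T@Ro.from_euler('z',-4.6,degrees=True).apply([0,1,0]); F_up=np.cross(F_dir,F_side)
def corners(p,R):
    M=R.as_matrix();o=F_end-36*F_dir
    return np.array([p+M@(o+a*F_side*38+b*F_up*38) for a in(-1,1) for b in(-1,1)])
E
python3 - <<'E'
from h import *
print('end',F_end.round(1),'dir',F_dir.round(3),'P',(F_end-9*F_dir).round(1))
for tilt in(-25,-20):
    R=tool(0,tilt);c=corners(np.zeros(3),R);p=np.array([690,15,0])-[*c.mean(0)[:2],c[:,2].min()-40]
    print(tilt,'tcp',p.round(1),corners(p,R).round(1).tolist(),'dir',R.apply(F_dir).round(2));cmd(p,R)
E
```

```text
end [  8.4  -0.1 -28.2] dir [ 0.735  0.006 -0.679] P [  1.8  -0.1 -22.1]
-25 tcp [707.9  14.7  58.9] [[725.1, -22.9, 40.0], [654.8, -23.0, 68.8], [725.2, 53.0, 40.5], [654.9, 52.9, 69.3]] dir [ 0.38 -0.01  0.93]
shift [ 1.352 -1.792 -0.651] turn [-0.004  0.386 -0.025]
-20 tcp [708.2  14.7  60.3] [[723.7, -22.9, 40.0], [656.2, -23.0, 74.8], [723.8, 53.0, 40.4], [656.3, 52.9, 75.3]] dir [ 0.46 -0.01  0.89]
shift [ 1.345 -1.792 -0.661] turn [-0.005  0.358 -0.025]
```

Call:
step_arm(commands=[{"x": 0.08,"y": -0.12,"z": -0.08,"ax": 0,"ay": 0.02,"az": 0,"hand": 0.3},{"x": 0.16,"y": -0.25,"z": -0.15,"ax": 0,"ay": 0.05,"az": -0.005,"hand": 0.3},{"x": 0.25,"y": -0.38,"z": -0.2,"ax": 0,"ay": 0.08,"az": -0.005,"hand": 0.3},{"x": 0.35,"y": -0.5,"z": -0.25,"ax": 0,"ay": 0.11,"az": -0.01,"hand": 0.3},{"x": 0.45,"y": -0.62,"z": -0.3,"ax": 0,"ay": 0.14,"az": -0.01,"hand": 0.3},{"x": 0.55,"y": -0.74,"z": -0.35,"ax": 0,"ay": 0.17,"az": -0.01,"hand": 0.3},{"x": 0.63,"y": -0.84,"z": -0.38,"ax": 0,"ay": 0.19,"az": -0.012,"hand": 0.3},{"x": 0.68,"y": -0.9,"z": -0.4,"ax": 0,"ay": 0.2,"az": -0.012,"hand": 0.3}], squeeze=40)

```text
time_s: 11.4
tool_pos: [620.6, -85.1, 93.1]
tcp_rot: [[0.988, -0.042, -0.147], [-0.039, -0.999, 0.021], [-0.147, -0.015, -0.989]]
contact_force: [0.3, 0.4, -1.1]
finger_gap: 0.393
gripper_force: 39.9
```

Run:
```python
from h import *
o=manip.get_obs();print(np.round(o['joint_pos'],1))
cmd([707.9,14.7,60],tool(0,-25))
```

```text
[ -6.   36.4  14.7  91.  -10.   62.5 -80.4]
shift [ 0.727 -0.857  0.183] turn [-0.003  0.186 -0.014]
```

Call:
step_arm(commands=[{"x": 0.1,"y": -0.11,"z": 0.0,"ax": 0,"ay": 0.02,"az": 0,"hand": 0.3},{"x": 0.2,"y": -0.23,"z": 0.0,"ax": 0,"ay": 0.05,"az": -0.005,"hand": 0.3},{"x": 0.3,"y": -0.35,"z": 0.02,"ax": 0,"ay": 0.08,"az": -0.005,"hand": 0.3},{"x": 0.4,"y": -0.47,"z": 0.05,"ax": 0,"ay": 0.11,"az": -0.01,"hand": 0.3},{"x": 0.5,"y": -0.59,"z": 0.1,"ax": 0,"ay": 0.14,"az": -0.01,"hand": 0.3},{"x": 0.6,"y": -0.71,"z": 0.14,"ax": 0,"ay": 0.16,"az": -0.01,"hand": 0.3},{"x": 0.68,"y": -0.81,"z": 0.17,"ax": 0,"ay": 0.18,"az": -0.014,"hand": 0.3},{"x": 0.727,"y": -0.857,"z": 0.183,"ax": 0,"ay": 0.186,"az": -0.014,"hand": 0.3}], squeeze=40)

```text
time_s: 12.4
tool_pos: [707.1, 14.5, 58.9]
tcp_rot: [[0.907, 0.001, 0.421], [-0.002, -1.0, 0.008], [0.421, -0.008, -0.907]]
contact_force: [-1.0, -0.7, -1.4]
finger_gap: 0.396
gripper_force: 40.0
```

Run:
```python
from h import *
o=manip.get_obs();print(np.round(o['joint_pos'],1))
R=Ro.from_matrix(o['tcp_rot']);p=np.array(o['tool_pos']);print(corners(p,R).round(1).tolist(),R.apply(F_dir).round(3))
cmd([707.9,14.7,60],tool(0,-25))
```

```text
[-14.1  31.   10.3 111.6 -13.6  13.3 -83.8]
[[724.3, -22.9, 39.7], [654.0, -23.3, 68.6], [724.3, 53.1, 40.8], [654.0, 52.6, 69.7]] [ 0.381 -0.013  0.925]
shift [ 0.01  -0.001 -0.005] turn [-0.003  0.001 -0.001]
```

Call:
step_arm(commands=[{"x": -0.02,"y": 0,"z": 0.045,"ax": 0,"ay": 0,"az": 0,"hand": 0.3},{"x": -0.05,"y": 0,"z": 0.1,"ax": 0,"ay": 0,"az": 0,"hand": 0.3},{"x": -0.08,"y": 0,"z": 0.16,"ax": 0,"ay": 0,"az": 0,"hand": 0.3},{"x": -0.1,"y": 0,"z": 0.21,"ax": 0,"ay": 0,"az": 0,"hand": 0.3},{"x": -0.115,"y": 0,"z": 0.245,"ax": 0,"ay": 0,"az": 0,"hand": 0.3},{"x": -0.122,"y": 0,"z": 0.263,"ax": 0,"ay": 0,"az": 0,"hand": 0.3},{"x": -0.129,"y": 0,"z": 0.278,"ax": 0,"ay": 0,"az": 0,"hand": 0.3},{"x": -0.129,"y": 0,"z": 0.278,"ax": 0,"ay": 0,"az": 0,"hand": 0.3}], squeeze=40)

```text
time_s: 13.4
tool_pos: [708.7, 14.0, 23.7]
tcp_rot: [[0.906, 0.001, 0.423], [-0.003, -1.0, 0.007], [0.423, -0.008, -0.906]]
contact_force: [0.1, 0.6, -1.7]
finger_gap: 0.394
gripper_force: 40.0
```

Run:
```python
from h import *
o=manip.get_obs();print(np.round(o['joint_pos'],1))
R=Ro.from_matrix(o['tcp_rot']);p=np.array(o['tool_pos']);print(corners(p,R).round(1).tolist(),R.apply(F_dir).round(3))
print(R.as_matrix().T@[0,0,-1])
```

```text
[-12.4  34.3   8.2 112.1 -14.5   9.1 -82.9]
[[725.9, -23.4, 4.5], [655.6, -23.8, 33.3], [726.0, 52.6, 5.6], [655.6, 52.2, 34.4]] [ 0.378 -0.013  0.926]
[-0.42331201  0.00804105  0.90594828]
```

Call:
step_arm(commands=[{"x": -0.018,"y": 0,"z": 0.038,"ax": 0,"ay": 0,"az": 0,"hand": 0.3},{"x": -0.025,"y": 0,"z": 0.05,"ax": 0,"ay": 0,"az": 0,"hand": 0.3},{"x": -0.05,"y": 0,"z": 0.06,"ax": 0,"ay": 0,"az": 0,"hand": 0.3},{"x": -0.075,"y": 0,"z": 0.07,"ax": 0,"ay": 0,"az": 0,"hand": 0.3},{"x": -0.1,"y": 0,"z": 0.08,"ax": 0,"ay": 0,"az": 0,"hand": 0.3},{"x": -0.12,"y": 0,"z": 0.088,"ax": 0,"ay": 0,"az": 0,"hand": 0.3},{"x": -0.14,"y": 0,"z": 0.095,"ax": 0,"ay": 0,"az": 0,"hand": 0.3},{"x": -0.14,"y": 0,"z": 0.095,"ax": 0,"ay": 0,"az": 0,"hand": 0.3}], squeeze=25)

```text
time_s: 14.4
tool_pos: [701.3, 14.9, 9.4]
tcp_rot: [[0.903, 0.001, 0.429], [-0.003, -1.0, 0.008], [0.429, -0.008, -0.903]]
contact_force: [-3.7, 1.5, 13.6]
finger_gap: 0.394
gripper_force: 43.5
```

Call:
step_arm(commands=[{"x": -0.02,"y": 0,"z": 0.01,"ax": 0,"ay": 0,"az": 0,"hand": 0.3},{"x": -0.02,"y": 0,"z": 0.01,"ax": 0,"ay": 0,"az": 0,"hand": 0.38},{"x": -0.02,"y": 0,"z": 0.01,"ax": 0,"ay": 0,"az": 0,"hand": 0.42},{"x": -0.02,"y": 0,"z": 0.01,"ax": 0,"ay": 0,"az": 0,"hand": 0.46},{"x": -0.02,"y": 0,"z": 0.01,"ax": 0,"ay": 0,"az": 0,"hand": 0.5},{"x": -0.02,"y": 0,"z": 0.01,"ax": 0,"ay": 0,"az": 0,"hand": 0.55},{"x": -0.02,"y": 0,"z": 0.01,"ax": 0,"ay": 0,"az": 0,"hand": 0.6},{"x": -0.02,"y": 0,"z": 0.01,"ax": 0,"ay": 0,"az": 0,"hand": 0.6}], squeeze=20)

```text
time_s: 15.4
tool_pos: [696.6, 14.1, 4.1]
tcp_rot: [[0.906, 0.0, 0.423], [-0.003, -1.0, 0.007], [0.423, -0.008, -0.906]]
contact_force: [0.5, -0.4, -0.2]
finger_gap: 0.597
gripper_force: 0.0
```

Call:
step_arm(commands=[{"x": 0,"y": 0,"z": -0.1,"ax": 0,"ay": 0,"az": 0,"hand": 0.6},{"x": 0,"y": 0,"z": -0.25,"ax": 0,"ay": 0,"az": 0,"hand": 0.6},{"x": 0,"y": 0,"z": -0.45,"ax": 0,"ay": 0,"az": 0,"hand": 0.6},{"x": 0,"y": 0,"z": -0.7,"ax": 0,"ay": 0,"az": 0,"hand": 0.6},{"x": 0.05,"y": 0,"z": -0.9,"ax": 0,"ay": -0.05,"az": 0,"hand": 0.6},{"x": 0.1,"y": 0,"z": -0.95,"ax": 0,"ay": -0.1,"az": 0,"hand": 0.6},{"x": 0.1,"y": 0,"z": -0.95,"ax": 0,"ay": -0.139,"az": 0,"hand": 0.6},{"x": 0.1,"y": 0,"z": -0.95,"ax": 0,"ay": -0.139,"az": 0,"hand": 0.6}])

```text
time_s: 16.4
tool_pos: [660.8, 13.6, 112.8]
tcp_rot: [[1.0, 0.002, 0.002], [0.002, -1.0, 0.007], [0.002, -0.007, -1.0]]
contact_force: [0.3, -0.7, -0.5]
finger_gap: 0.601
gripper_force: 0.0
```

Run:
```python
from h import *
o=manip.get_obs();print(np.round(o['joint_pos'],1),o['tool_pos'])
for n in('wrist','top','scene'):
    c=manip.get_calibration(n);a=manip.grab_frame(n)[:,:,::-1];np.save(f'cl_{n}.npy',c);cv2.imwrite(f'pics/l_{n}.png',a)
    g=cv2.cvtColor(a,cv2.COLOR_BGR2GRAY)
    print(n,'expected',np.round(proj(c,[680,15,8])),np.round(proj(c,[680,15,36])),'bench med',np.median(g))
c=np.load('cl_wrist.npy',allow_pickle=True).item();a=cv2.imread('pics/l_wrist.png');g=cv2.cvtColor(a,cv2.COLOR_BGR2GRAY)
for p in cv2.HoughCircles(cv2.medianBlur(g,5),cv2.HOUGH_GRADIENT,1.2,25,param1=80,param2=30,minRadius=8,maxRadius=45)[0][:8]:
    print(p.round(1),at(c,p[0],p[1],36).round(1))
```

```text
[-31.8  38.   40.7  94.3 -28.6  58.4 -71.6] [660.81487815  13.6378036  112.81804153]
wrist expected [275. 183.] [275. 191.] bench med 106.0
top expected [278. 145.] [278. 142.] bench med 116.0
scene expected [231. 218.] [229. 210.] bench med 120.0
[382.2 119.4  34.8] [730.5 -58.6  36. ]
[153.  119.4  27.9] [730.   99.1  36. ]
[277.8 172.2  20.2] [693.7  12.9  36. ]
```

```bash
cat >> h.py <<'E'
from scipy.optimize import differential_evolution
def circ(r,n=60):
    t=np.linspace(0,2*np.pi,n,endpoint=False);return np.c_[r*np.cos(t),r*np.sin(t)]
def flange_model():
    s=np.linspace(-38,38,60);o=np.full(60,38.);sq=np.r_[np.c_[s,o],np.c_[s,-o],np.c_[o,s],np.c_[-o,s]]
    P=[np.c_[sq,np.full(len(sq),8.)],np.c_[circ(18,120),np.full(120,36.)]]
    for a in(-24,24):
        for b in(-24,24):P.append(np.c_[circ(4.5,20)+[a,b],np.full(20,8.)])
    return np.vstack(P)
def projv(c,Q):
    P=np.array(c['pose']);q=(Q-P[:3,3])@P[:3,:3];return np.c_[c['cx']-c['fx']*q[:,0]/q[:,2],c['cy']+c['fy']*q[:,1]/q[:,2]].astype(np.float32)
def grad(a):
    g=cv2.GaussianBlur(cv2.cvtColor(a,cv2.COLOR_BGR2GRAY).astype(np.float32),(0,0),1.);return np.minimum(cv2.magnitude(cv2.Sobel(g,-1,1,0),cv2.Sobel(g,-1,0,1)),60)
def fit(views,M,x0,z0=0,rad=15,tilt=0,yaw=(-45,45)):
    def f(v):
        R=Ro.from_euler('zyx',[v[2],*(v[3:5] if tilt else (0,0))],degrees=True);Q=R.apply(M)+[v[0],v[1],z0];s=0
        for c,G in views:
            u=projv(c,Q);s+=cv2.remap(G,u[:,0].copy(),u[:,1].copy(),cv2.INTER_LINEAR).mean()
        return -s
    b=[(x0[0]-rad,x0[0]+rad),(x0[1]-rad,x0[1]+rad),yaw]+([(-tilt,tilt)]*2 if tilt else [])
    r=differential_evolution(f,b,popsize=25,maxiter=150,tol=1e-6,seed=1);return r.x.round(2),round(-r.fun,2)
E
python3 - <<'E'
from h import *
V={n:(np.load(f'cl_{n}.npy',allow_pickle=True).item(),grad(cv2.imread(f'pics/l_{n}.png'))) for n in('wrist','top','scene')}
M=flange_model()
for t in(0,6):
  for k in (['wrist'],['scene'],['wrist','scene']):print(t,k,fit([V[n] for n in k],M,(688,14),tilt=t))
E
```

```text
0 ['wrist'] (array([ 6.8754e+02,  1.3940e+01, -1.2000e-01]), np.float64(49.13))
0 ['scene'] (array([ 6.8958e+02,  1.3320e+01, -6.5000e-01]), np.float64(56.12))
0 ['wrist', 'scene'] (array([6.8775e+02, 1.3870e+01, 1.5000e-01]), np.float64(102.22))
6 ['wrist'] (array([ 6.8767e+02,  1.4170e+01, -1.0000e-02,  0.0000e+00,  1.7500e+00]), np.float64(50.19))
6 ['scene'] (array([ 6.9045e+02,  1.2810e+01,  5.4000e-01, -3.1100e+00, -1.7300e+00]), np.float64(56.87))
6 ['wrist', 'scene'] (array([ 6.8784e+02,  1.4000e+01,  1.3000e-01, -5.5000e-01,  9.2000e-01]), np.float64(102.87))
```

Call:
step_arm(commands=[{"x": 0.1,"y": -0.002,"z": 0.1,"ax": 0.002,"ay": 0,"az": 0,"hand": 0.6},{"x": 0.224,"y": -0.002,"z": 0.3,"ax": 0.002,"ay": 0,"az": 0,"hand": 0.6},{"x": 0.224,"y": -0.002,"z": 0.5,"ax": 0.002,"ay": 0,"az": 0,"hand": 0.6},{"x": 0.224,"y": -0.002,"z": 0.65,"ax": 0.002,"ay": 0,"az": 0,"hand": 0.6},{"x": 0.224,"y": -0.002,"z": 0.75,"ax": 0.002,"ay": 0,"az": 0,"hand": 0.6},{"x": 0.224,"y": -0.002,"z": 0.83,"ax": 0.002,"ay": 0,"az": 0,"hand": 0.6},{"x": 0.224,"y": -0.002,"z": 0.9,"ax": 0.002,"ay": 0,"az": 0,"hand": 0.6},{"x": 0.224,"y": -0.002,"z": 0.965,"ax": 0.002,"ay": 0,"az": 0,"hand": 0.6}])

```text
time_s: 17.55
tool_pos: [686.5, 14.5, -3.3]
tcp_rot: [[1.0, 0.001, 0.001], [0.001, -1.0, 0.014], [0.001, -0.014, -1.0]]
contact_force: [0.3, 0.5, -0.2]
finger_gap: 0.599
gripper_force: 0.0
```

Call:
step_arm(commands=[{"x": 0,"y": 0,"z": 0,"ax": 0,"ay": 0,"az": 0,"hand": 0.6},{"x": 0,"y": 0,"z": 0,"ax": 0,"ay": 0,"az": 0,"hand": 0.5},{"x": 0,"y": 0,"z": 0,"ax": 0,"ay": 0,"az": 0,"hand": 0.45},{"x": 0,"y": 0,"z": 0,"ax": 0,"ay": 0,"az": 0,"hand": 0.4},{"x": 0,"y": 0,"z": 0,"ax": 0,"ay": 0,"az": 0,"hand": 0.3},{"x": 0,"y": 0,"z": 0,"ax": 0,"ay": 0,"az": 0,"hand": 0.3},{"x": 0,"y": 0,"z": 0,"ax": 0,"ay": 0,"az": 0,"hand": 0.3},{"x": 0,"y": 0,"z": 0,"ax": 0,"ay": 0,"az": 0,"hand": 0.3}], squeeze=30)

```text
time_s: 18.55
tool_pos: [686.5, 14.6, -2.6]
tcp_rot: [[1.0, 0.001, 0.001], [0.001, -1.0, 0.015], [0.001, -0.015, -1.0]]
contact_force: [-2.0, -0.0, 4.9]
finger_gap: 0.401
gripper_force: 29.7
```

Run:
```python
from h import *
o=manip.get_obs();print(np.round(o['joint_pos'],1),o['tool_pos'])
# mount from fixed cameras, before arm arrives
def mount():
    s=np.linspace(-50,50,80);e=np.full(80,50.);sq=np.r_[np.c_[s,e],np.c_[s,-e],np.c_[e,s],np.c_[-e,s]]
    return np.c_[sq,np.full(len(sq),20.)]
V=[(manip.get_calibration(n),grad(manip.grab_frame(n)[:,:,::-1].copy())) for n in('top','scene')]
for k in([0],[1],[0,1]):print(fit([V[i] for i in k],mount(),(481.5,183),yaw=(10,90)))
```

```text
[-27.1  47.7  35.1  93.6 -34.9  50.  -67.7] [686.47601096  14.59086847  -2.60298119]
(array([473.49, 168.  ,  33.62]), np.float64(21.79))
(array([480.17, 186.23,  52.44]), np.float64(59.15))
(array([484.85, 182.7 ,  51.59]), np.float64(66.99))
```

Call:
step_arm(commands=[{"x": 0,"y": 0,"z": -0.05,"ax": 0,"ay": 0,"az": 0,"hand": 0.3},{"x": 0,"y": 0,"z": -0.17,"ax": 0,"ay": 0,"az": 0,"hand": 0.3},{"x": -0.05,"y": 0,"z": -0.33,"ax": 0,"ay": 0,"az": 0,"hand": 0.3},{"x": -0.18,"y": -0.03,"z": -0.5,"ax": 0,"ay": 0,"az": 0,"hand": 0.3},{"x": -0.36,"y": -0.08,"z": -0.67,"ax": 0,"ay": 0,"az": 0,"hand": 0.3},{"x": -0.55,"y": -0.15,"z": -0.82,"ax": 0,"ay": 0,"az": 0,"hand": 0.3},{"x": -0.75,"y": -0.22,"z": -0.92,"ax": 0,"ay": 0,"az": 0,"hand": 0.3},{"x": -0.93,"y": -0.3,"z": -0.95,"ax": 0,"ay": 0,"az": 0,"hand": 0.3}], squeeze=30)

```text
time_s: 19.65
tool_pos: [574.0, 48.8, 113.3]
tcp_rot: [[1.0, -0.0, 0.003], [-0.0, -1.0, 0.016], [0.003, -0.016, -1.0]]
contact_force: [0.0, 0.9, -1.8]
finger_gap: 0.402
gripper_force: 30.4
```

Call:
step_arm(commands=[{"x": -0.15,"y": 0,"z": 0,"ax": 0,"ay": 0,"az": -0.01,"hand": 0.3},{"x": -0.35,"y": 0,"z": 0,"ax": 0,"ay": 0,"az": -0.02,"hand": 0.3},{"x": -0.55,"y": 0,"z": 0,"ax": 0,"ay": 0,"az": -0.03,"hand": 0.3},{"x": -0.75,"y": 0,"z": 0,"ax": 0,"ay": 0,"az": -0.042,"hand": 0.3},{"x": -0.9,"y": 0,"z": 0,"ax": 0,"ay": 0,"az": -0.042,"hand": 0.3},{"x": -0.98,"y": 0,"z": 0,"ax": 0,"ay": 0,"az": -0.042,"hand": 0.3},{"x": -1,"y": 0,"z": 0,"ax": 0,"ay": 0,"az": -0.042,"hand": 0.3},{"x": -1,"y": 0,"z": 0,"ax": 0,"ay": 0,"az": -0.042,"hand": 0.3}], squeeze=30)

```text
time_s: 20.65
tool_pos: [455.1, 48.9, 111.5]
tcp_rot: [[0.991, 0.132, 0.001], [0.132, -0.991, 0.015], [0.003, -0.014, -1.0]]
contact_force: [-0.4, -0.3, -0.9]
finger_gap: 0.399
gripper_force: 30.4
```

```bash
cat >> h.py <<'E'
def mount_model():
    s=np.linspace(-50,50,80);e=np.full(80,50.);sq=np.r_[np.c_[s,e],np.c_[s,-e],np.c_[e,s],np.c_[-e,s]]
    P=[np.c_[sq,np.full(320,20.)]]
    for a in(-24,24):
        for b in(-24,24):P.append(np.c_[circ(3,20)+[a,b],np.full(20,32.)])
    return np.vstack(P)
E
python3 - <<'E'
from h import *
o=manip.get_obs();print(np.round(o['joint_pos'],1))
c=manip.get_calibration('wrist');a=manip.grab_frame('wrist')[:,:,::-1].copy();cv2.imwrite('pics/mw.png',a);np.save('c_mw.npy',c)
print(np.round(projv(c,np.array([[482.,183,20],[482,183,46],[548,192,20],[490,116,20],[412,175,20]]))).tolist())
cs=manip.get_calibration('scene');S=(cs,grad(manip.grab_frame('scene')[:,:,::-1].copy()))
W=(c,grad(a))
for v in([W],[W,S]):print(fit(v,mount_model(),(481.5,183),yaw=(10,90)))
E
```

```text
[-48.   18.8  44.5 122.9 -19.8  45.  -73.3]
[[108.0, 153.0], [88.0, 158.0], [93.0, 57.0], [196.0, 155.0], [119.0, 240.0]]
(array([481.86, 181.52,  52.29]), np.float64(51.29))
(array([482.13, 181.78,  52.29]), np.float64(100.52))
```

Call:
step_arm(commands=[{"x": 0.05,"y": -0.12,"z": 0,"ax": 0,"ay": 0,"az": 0,"hand": 0.3},{"x": 0.12,"y": -0.3,"z": 0,"ax": 0,"ay": 0,"az": 0,"hand": 0.3},{"x": 0.2,"y": -0.5,"z": 0.05,"ax": 0,"ay": 0,"az": 0,"hand": 0.3},{"x": 0.27,"y": -0.7,"z": 0.1,"ax": 0,"ay": 0,"az": 0,"hand": 0.3},{"x": 0.32,"y": -0.87,"z": 0.15,"ax": 0,"ay": 0,"az": 0,"hand": 0.3},{"x": 0.35,"y": -0.96,"z": 0.2,"ax": 0,"ay": 0,"az": 0,"hand": 0.3},{"x": 0.36,"y": -1,"z": 0.25,"ax": 0,"ay": 0,"az": 0,"hand": 0.3},{"x": 0.36,"y": -1,"z": 0.25,"ax": 0,"ay": 0,"az": 0,"hand": 0.3}], squeeze=30)

```text
time_s: 21.75
tool_pos: [481.1, 173.3, 82.4]
tcp_rot: [[0.991, 0.132, -0.0], [0.132, -0.991, 0.014], [0.001, -0.013, -1.0]]
contact_force: [-0.6, -0.2, -2.0]
finger_gap: 0.403
gripper_force: 30.4
```

Run:
```python
from h import *
o=manip.get_obs();R=Ro.from_matrix(o['tcp_rot'])
cmd([480.9,181.9,53],R);cmd([480.9,181.9,29],R)
# flange in hand as seen by fixed cameras: fit yaw, xy, z via scene
cs=manip.get_calibration('scene');S=(cs,grad(manip.grab_frame('scene')[:,:,::-1].copy()))
p=o['tool_pos']
for z in(80,82,84,86,88):print(z,p[2]+2.6,fit([S],flange_model(),p[:2],z0=z,rad=8,yaw=(-20,35)))
```

```text
shift [ 0.007 -0.068  0.246] turn [0. 0. 0.]
shift [ 0.007 -0.065  0.446] turn [0. 0. 0.]
80 85.0312558520115 (array([485.07, 170.43,  10.19]), np.float64(47.7))
82 85.0312558520115 (array([484.75, 171.3 ,  10.12]), np.float64(47.79))
84 85.0312558520115 (array([484.36, 172.18,  10.22]), np.float64(47.88))
86 85.0312558520115 (array([484.04, 173.03,  10.03]), np.float64(47.95))
88 85.0312558520115 (array([483.79, 173.45,  10.  ]), np.float64(48.01))
```

Call:
step_arm(commands=[{"x": 0.004,"y": -0.07,"z": 0.1,"ax": 0,"ay": 0,"az": 0,"hand": 0.3},{"x": 0.004,"y": -0.07,"z": 0.18,"ax": 0,"ay": 0,"az": 0,"hand": 0.3},{"x": 0.004,"y": -0.07,"z": 0.24,"ax": 0,"ay": 0,"az": 0,"hand": 0.3},{"x": 0.004,"y": -0.07,"z": 0.29,"ax": 0,"ay": 0,"az": 0,"hand": 0.3},{"x": 0.004,"y": -0.07,"z": 0.33,"ax": 0,"ay": 0,"az": 0,"hand": 0.3},{"x": 0.004,"y": -0.07,"z": 0.37,"ax": 0,"ay": 0,"az": 0,"hand": 0.3},{"x": 0.004,"y": -0.07,"z": 0.4,"ax": 0,"ay": 0,"az": 0,"hand": 0.3},{"x": 0.004,"y": -0.07,"z": 0.4,"ax": 0,"ay": 0,"az": 0,"hand": 0.3}], squeeze=30)

```text
time_s: 22.8
tool_pos: [480.7, 183.0, 34.8]
tcp_rot: [[0.991, 0.132, -0.0], [0.132, -0.991, 0.014], [0.002, -0.014, -1.0]]
contact_force: [-0.7, 1.4, -2.4]
finger_gap: 0.398
gripper_force: 30.2
```

Call:
step_arm(commands=[{"x": 0,"y": 0.006,"z": 0.015,"ax": 0,"ay": 0,"az": 0,"hand": 0.3},{"x": 0,"y": 0.006,"z": 0.03,"ax": 0,"ay": 0,"az": 0,"hand": 0.3},{"x": 0,"y": 0.006,"z": 0.045,"ax": 0,"ay": 0,"az": 0,"hand": 0.3},{"x": 0,"y": 0.006,"z": 0.055,"ax": 0,"ay": 0,"az": 0,"hand": 0.3},{"x": 0,"y": 0.006,"z": 0.06,"ax": 0,"ay": 0,"az": 0,"hand": 0.3},{"x": 0,"y": 0.006,"z": 0.06,"ax": 0,"ay": 0,"az": 0,"hand": 0.3},{"x": 0,"y": 0.006,"z": 0.06,"ax": 0,"ay": 0,"az": 0,"hand": 0.3},{"x": 0,"y": 0.006,"z": 0.06,"ax": 0,"ay": 0,"az": 0,"hand": 0.3}], squeeze=30)

```text
time_s: 23.8
tool_pos: [480.8, 183.0, 29.1]
tcp_rot: [[0.991, 0.132, -0.0], [0.132, -0.991, 0.016], [0.002, -0.016, -1.0]]
contact_force: [-8.5, 3.1, 19.9]
finger_gap: 0.4
gripper_force: 32.9
```

Call:
step_arm(commands=[{"x": 0,"y": 0,"z": -0.012,"ax": 0,"ay": 0,"az": 0,"hand": 0.3},{"x": 0,"y": 0,"z": -0.012,"ax": 0,"ay": 0,"az": 0,"hand": 0.42},{"x": 0,"y": 0,"z": -0.012,"ax": 0,"ay": 0,"az": 0,"hand": 0.46},{"x": 0,"y": 0,"z": -0.012,"ax": 0,"ay": 0,"az": 0,"hand": 0.5},{"x": 0,"y": 0,"z": -0.012,"ax": 0,"ay": 0,"az": 0,"hand": 0.5},{"x": 0,"y": 0,"z": -0.012,"ax": 0,"ay": 0,"az": 0,"hand": 0.5},{"x": 0,"y": 0,"z": -0.012,"ax": 0,"ay": 0,"az": 0,"hand": 0.5},{"x": 0,"y": 0,"z": -0.012,"ax": 0,"ay": 0,"az": 0,"hand": 0.5}], squeeze=20)

```text
time_s: 24.8
tool_pos: [481.0, 182.2, 29.3]
tcp_rot: [[0.991, 0.132, 0.001], [0.132, -0.991, 0.014], [0.002, -0.014, -1.0]]
contact_force: [0.8, 0.1, 0.9]
finger_gap: 0.499
gripper_force: 0.0
```

Run:
```python
from h import *
o=manip.get_obs();print(o['contact_force'],np.round(o['joint_pos'],1))
cs=manip.get_calibration('scene');S=(cs,grad(manip.grab_frame('scene')[:,:,::-1].copy()))
ct=manip.get_calibration('top');T=(ct,grad(manip.grab_frame('top')[:,:,::-1].copy()))
for z in(30,32,34):print(z,fit([S],flange_model(),(482,182),z0=z,rad=8,yaw=(-20,35)),fit([S],flange_model(),(482,182),z0=z,rad=8,yaw=(-20,35),tilt=5),fit([S,T],flange_model(),(482,182),z0=z,rad=8,yaw=(-20,35)))
```

```text
[0.82441023 0.05009793 0.91934902] [-52.6  31.5  35.3 118.6 -30.3  38.6 -79.4]
30 (array([484.81, 184.89,   7.58]), np.float64(48.84)) (array([4.8459e+02, 1.8628e+02, 8.5000e+00, 4.6000e-01, 4.9700e+00]), np.float64(49.52)) (array([483.09, 185.39,   8.45]), np.float64(85.06))
32 (array([484.54, 185.68,   7.63]), np.float64(48.83)) (array([4.8426e+02, 1.8717e+02, 8.4400e+00, 4.2000e-01, 5.0000e+00]), np.float64(49.54)) (array([483.93, 185.99,   6.67]), np.float64(85.6))
34 (array([484.07, 186.26,   7.42]), np.float64(48.82)) (array([4.8403e+02, 1.8794e+02, 8.4200e+00, 3.6000e-01, 4.9900e+00]), np.float64(49.56)) (array([483.59, 186.07,   5.94]), np.float64(86.03))
```

Call:
step_arm(commands=[{"x": 0,"y": 0,"z": 0,"ax": 0,"ay": 0,"az": 0,"hand": 0.4},{"x": 0,"y": 0,"z": 0,"ax": 0,"ay": 0,"az": 0,"hand": 0.3},{"x": 0,"y": 0,"z": 0,"ax": 0,"ay": 0,"az": 0,"hand": 0.3},{"x": 0,"y": 0,"z": 0,"ax": 0,"ay": 0,"az": 0,"hand": 0.3},{"x": 0,"y": 0,"z": 0.003,"ax": 0,"ay": 0,"az": -0.03,"hand": 0.3},{"x": 0,"y": 0,"z": 0.005,"ax": 0,"ay": 0,"az": -0.06,"hand": 0.3},{"x": 0,"y": 0,"z": 0.005,"ax": 0,"ay": 0,"az": -0.09,"hand": 0.3},{"x": 0,"y": 0,"z": 0.005,"ax": 0,"ay": 0,"az": -0.12,"hand": 0.3}], squeeze=30)

```text
time_s: 25.9
tool_pos: [481.7, 182.8, 29.6]
tcp_rot: [[0.872, 0.49, 0.002], [0.49, -0.872, 0.016], [0.009, -0.013, -1.0]]
contact_force: [-1.4, 0.5, 8.8]
finger_gap: 0.402
gripper_force: 29.9
```

Call:
step_arm(commands=[{"x": 0,"y": 0,"z": 0,"ax": 0,"ay": 0,"az": -0.03,"hand": 0.3},{"x": 0,"y": 0,"z": 0,"ax": 0,"ay": 0,"az": -0.06,"hand": 0.3},{"x": 0,"y": 0,"z": 0,"ax": 0,"ay": 0,"az": -0.09,"hand": 0.3},{"x": 0,"y": 0,"z": 0.003,"ax": 0,"ay": 0,"az": -0.11,"hand": 0.3},{"x": 0,"y": 0,"z": 0.005,"ax": 0,"ay": 0,"az": -0.12,"hand": 0.3},{"x": 0,"y": 0,"z": 0.01,"ax": 0,"ay": 0,"az": -0.128,"hand": 0.3},{"x": 0,"y": 0,"z": 0.02,"ax": 0,"ay": 0,"az": -0.128,"hand": 0.3},{"x": 0,"y": 0,"z": 0.03,"ax": 0,"ay": 0,"az": -0.128,"hand": 0.3}], squeeze=30)

```text
time_s: 26.9
tool_pos: [480.6, 182.0, 24.7]
tcp_rot: [[0.613, 0.79, -0.0], [0.79, -0.613, 0.014], [0.011, -0.009, -1.0]]
contact_force: [-0.5, 0.6, -1.8]
finger_gap: 0.397
gripper_force: 30.1
```

Run:
```python
from h import *
o=manip.get_obs();R=np.array(o['tcp_rot']);print(o['tool_pos'],o['contact_force'],o['moment'],'yaw',np.degrees(np.arctan2(R[1,0],R[0,0])),np.round(o['joint_pos'],1))
```

```text
[480.58293915 182.04426539  24.68758143] [-0.50873532  0.62530441 -1.78848558] [-0.01612569 -0.0029563   0.01346784] yaw 52.1953147016668 [-43.5  29.4  23.  118.2 -20.4  35.9 -44.4]
```

Call:
step_arm(commands=[{"x": 0,"y": 0,"z": 0.015,"ax": 0,"ay": 0,"az": 0,"hand": 0.3},{"x": 0,"y": 0,"z": 0.03,"ax": 0,"ay": 0,"az": 0,"hand": 0.3},{"x": 0,"y": 0,"z": 0.045,"ax": 0,"ay": 0,"az": 0,"hand": 0.3},{"x": 0,"y": 0,"z": 0.055,"ax": 0,"ay": 0,"az": 0,"hand": 0.3},{"x": 0,"y": 0,"z": 0.062,"ax": 0,"ay": 0,"az": 0,"hand": 0.3},{"x": 0,"y": 0,"z": 0.068,"ax": 0,"ay": 0,"az": 0,"hand": 0.3},{"x": 0,"y": 0,"z": 0.072,"ax": 0,"ay": 0,"az": 0,"hand": 0.3},{"x": 0,"y": 0,"z": 0.072,"ax": 0,"ay": 0,"az": 0,"hand": 0.3}], squeeze=30)

```text
time_s: 27.9
tool_pos: [481.1, 182.6, 17.6]
tcp_rot: [[0.613, 0.79, 0.001], [0.79, -0.613, 0.015], [0.012, -0.009, -1.0]]
contact_force: [-3.8, -2.5, 14.1]
finger_gap: 0.399
gripper_force: 32.0
```

Seated (17.6 with 14 N of support). Release, retract and verify by fit.

Call:
step_arm(commands=[{"x": 0,"y": 0,"z": -0.008,"ax": 0,"ay": 0,"az": 0,"hand": 0.42},{"x": 0,"y": 0,"z": -0.008,"ax": 0,"ay": 0,"az": 0,"hand": 0.48},{"x": 0,"y": 0,"z": -0.008,"ax": 0,"ay": 0,"az": 0,"hand": 0.55},{"x": 0,"y": 0,"z": -0.008,"ax": 0,"ay": 0,"az": 0,"hand": 0.6},{"x": 0,"y": 0,"z": -0.1,"ax": 0,"ay": 0,"az": 0,"hand": 0.6},{"x": 0,"y": 0,"z": -0.3,"ax": 0,"ay": 0,"az": 0,"hand": 0.6},{"x": 0,"y": 0,"z": -0.6,"ax": 0,"ay": 0,"az": 0,"hand": 0.6},{"x": 0,"y": 0,"z": -0.95,"ax": 0,"ay": 0,"az": 0,"hand": 0.6}])

```text
time_s: 28.9
tool_pos: [480.6, 180.5, 131.8]
tcp_rot: [[0.613, 0.79, -0.0], [0.79, -0.613, 0.014], [0.011, -0.008, -1.0]]
contact_force: [0.8, -0.2, 0.5]
finger_gap: 0.596
gripper_force: 0.0
```

Run:
```python
from h import *
o=manip.get_obs();print(o['tool_pos'],o['contact_force'])
V=[(manip.get_calibration(n),grad(manip.grab_frame(n)[:,:,::-1].copy())) for n in('wrist','scene')]
for z in(20,26,32):
  for k in([0],[1],[0,1]):print(z,k,fit([V[i] for i in k],flange_model(),(482,182),z0=z,rad=10,yaw=(10,90)))
print(fit(V,flange_model(),(482,182),z0=20,rad=10,yaw=(10,90),tilt=6))
```

```text
[480.63454925 180.4616462  131.84498588] [ 0.79631435 -0.161791    0.46909068]
20 [0] (array([481.18, 183.06,  52.35]), np.float64(53.95))
20 [1] (array([482.5 , 183.96,  55.77]), np.float64(57.81))
20 [0, 1] (array([481.36, 183.15,  53.13]), np.float64(110.65))
26 [0] (array([482.33, 184.19,  52.55]), np.float64(52.05))
26 [1] (array([481.45, 186.19,  55.93]), np.float64(57.61))
26 [0, 1] (array([482.16, 184.45,  52.61]), np.float64(107.19))
32 [0] (array([483.13, 185.44,  52.46]), np.float64(44.1))
32 [1] (array([480.57, 188.56,  55.87]), np.float64(57.34))
32 [0, 1] (array([480.63, 187.36,  52.46]), np.float64(96.08))
(array([480.91, 183.75,  52.27,   0.95,   1.7 ]), np.float64(111.07))
```

The fit is best at z = 20, yaw 52.3° and level, so the flange is fully home.

```bash
python3 -c "
from workcell import manip
print(manip.close_job())"
```

```text
the job is handed in; nothing more can be done
None
```

The flange came out of the rack and was laid flat with its neck up and let go, then set on the studs about an eighth of a turn off, turned and pressed fully home and released. I handed the job in at about 29 s; my final position and camera checks agree it is seated, but the hand-in gave no verdict and I did not re-check the tape roll, nut and lens cap.

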